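Lock the paint pot into the shaker

ROBOT

A 6-joint arm with a two-finger parallel gripper is mounted at the origin on the work surface. World frame = base frame: x ahead of the robot, y to its left, z up, the work surface at z = 0. Lengths are in m, angles in rad, forces in N, time in s.
With the tool pointing down it reaches from about 0.35 to 0.725 m from the base axis. Payload 4.3 kg.
Tool frame: the origin (TCP) lies at the very end of the fingers, on their centre line; the grasp point (between the pads) lies 19 mm behind it (manip.grasp_offset is the distance from the TCP to the grasp point, in m); z points along the fingers, y is the line along which they close (so a half turn about z gives the same grasp; the last joint's range is limited). The gripper opens to 85 mm and grips with 20 to 120 N. Pads are 22 mm wide; open, the fingers measure 114 mm over their backs; the gripper's body (76 mm by 85 mm) begins 54 mm behind the grasp point. The pads swing forward as they close: fully open they stand 13 mm farther back than shut.
Start: joints at [-1.348, 0.377, 0.081, 1.274, 0, 1.46], TCP at [0.188, -0.543, 0.231] pointing down, gripper open.
Joint ranges: [-2.72, 2.72], [-0.84, 1.66], [-1.02, 1.22], [-1.77, 2.12], [-1.37, 1.28], [-3.14, 3.14]. Speed limits (rad/s): [2.57, 2.57, 3.14, 3.14, 3.14, 3.14].

INTERFACE

Orientations are given as a unit quaternion [w, x, y, z].
In Python, from workcell import monitor, cams, manip, find_in, silhouettes gives the robot as it stands.
- The arm moves only by the tool move_arm, never from a script. Its argument "commands" is a list of rows, each an object with "jaw": the closure, from 0 (fully open) to 1 (shut); "travel": the shift along the tool's x, y, z in units of 0.6 m (1.0 is 0.6 m), a list of three; "roll": the turn about the tool's z in units of 120 degrees (1.0 is 120 degrees). A call has 1 to 20 rows; each row is the pose to reach, as a shift and turn from the pose commanded when the call began, along the tool's axes at that moment; what a row does not reach only later rows make up. A row lasts 1/12 s, in which the tool goes at most 41.7 mm and 7.16 degrees, less where a joint would pass 70% of its speed; a pose out of reach is approached as far as the arm can. A call with a number of a shift or a turn outside -1 to 1 is refused whole. A call with a gripper value outside its range is refused whole. The fingers move at their own pace and stop on an object; the grip force is fixed at half the most. Time passes only in rows, so rows that repeat a pose let the fingers close. It gives the time, the measured TCP pose, the force, the opening and the grip force at its end, in the units of the state.
- monitor.read_state(): the state, without advancing time (a new reading comes with each control period).
- cams.capture(name): name is "scene" or "side" or "wrist"; returns (picture, depth): 480x640x3 uint8, red, green, blue; 480x640 float32, m along the optical axis (not along the pixel's ray), 0 where there is no reading.
- cams.camera_info(name): a dict with "intrinsics" (3x3 intrinsics, pixels), "world_from_camera" (4x4, takes a point from camera to world coordinates). Camera axes: x right, y up, looking along -z (the intrinsics and any distortion apply to the point x, -y, -z); pixel columns grow to the right and rows downward; lengths in m; the calibration is good to about 2 mm. The wrist camera is an equidistant fisheye: a pixel r from the principal point sees the ray r / f radians off the axis. A picture is of the moment at which its call begins: read the wrist's pose just before it. camera_info takes no time and is no camera call; for the wrist camera it gives the pose at the moment of the call.
- manip.hand_in(): hands the job in; it is judged then, once.
Trained networks look in the newest picture that a camera, given by its name, has taken for a name from the list of things; names that differ only in an ending like _2 or _b are one class to them, and where a whole thing is asked for, a point or a joint stands for the part that bears it (a point fixed in the world has none). Each returns a list of dicts, best first, with "score" (0 to 1); they miss things now and then, are a little off and sometimes report something else, mostly with a low value. They report only what shows in the picture. A call takes as long as a camera call. They do not tell look-alikes from the thing itself.
- find_in(camera, thing): "bbox" ([centre column, centre row, width, height] in pixels, round what is visible of it).
- silhouettes(camera, thing): "pixels" (480x640 bool, what is visible of it) and "bbox" ([centre column, centre row, width, height] in pixels, round what is visible of it).
The state is a dict: "clock": time; "joint_positions": joint angles; "qvel": joint speeds; "tau": joint torques, N m; "ee_pos": TCP position; "tool_rot": TCP orientation; "force": force on the tool from outside, world axes, zero at the start; "ft_torque": the same for the moment, N m; "grip_width": finger opening in m; "finger_force": force on a finger pad.
Only numpy, scipy, OpenCV 4.12 (cv2) and the standard library are available. Lean on these libraries where they do the work, as an engineer would, in place of code of your own. Each camera call takes 0.05 s, during which the arm holds its last target. There are 200 camera calls.

TASK

Fit the yellow paint pot to the paint shaker: push its bayonet foot down into the socket against the spring until it is fully home, and turn it clockwise (seen from above) to the stop so that it stays locked down. Then put the red-handled lock pin fully down through the ear of the pot and the hole in the shaker's deck below it, and let go. Do not disturb the bottles, spray can, marker or airbrush standing and lying about.

Things in the scene. Friction and masses are not known exactly. Their poses are not given: they have to be found in the camera images.
- shaker: Paint shaker, fixed: grey box 160 x 160 mm, 85 mm high, with an aluminium deck 8 mm thick on top and the bayonet socket in its middle. Origin: centre of its underside, z up. Its x axis runs along the socket's two keyways, marked by green lines on the deck.
- socket (a point): Centre of the bayonet socket at the deck's top (85 mm above the table); axes as the shaker's. The opening is about 23 x 30 mm with two facing keyways along x (slot 57 mm long over all, 18 mm wide). Under the deck the foot can turn only clockwise seen from above, by 60 degrees from the keyways to a firm stop.
- deck_hole (a point): Centre of the lock pin's hole in the deck, at the deck's top: 13 mm through hole, 52 mm from the socket's centre, at 120 degrees anticlockwise (seen from above) from the shaker's +x axis, with a red mark beside it.
- plunger (a joint): Brass spring plunger (21 mm across) in the socket: m pressed down. At 0 its top is 12 mm below the deck's top; the pot set in the keyways rests on it 14 mm above home. Spring: 4 N at 0, 6.5 N at 0.014 (flange on the deck). Once the pot is turned and let go, the spring lifts it 2 mm so that its lugs bear on the deck's underside (reading 0.012).
- pot: Loose yellow paint pot, 0.25 kg, the same after a half turn. Origin: centre of the underside of its black flange (68 mm across, 6 mm thick), z up, x along ears, wing and lugs alike. Yellow body 44 mm across up to z = 37 mm. Below: neck 27 mm across, lug bar 50 (x) x 13 (y) mm from z = -10 to -18 mm, cone to z = -26 mm. Starts with the flange on the rim of the white ring.
- ear_a (a point): Centre, on the top face, of the 12 mm hole in the pot's ear at +x, 52 mm from the pot's axis, 6 mm above the pot's origin. The ear is 24 mm wide and ends 64 mm from the axis. With the pot locked, this ear or the other lies over the deck hole.
- ear_b (a point): The same for the ear at -x.
- wing (a point): Centre of the top of the pot's black wing grip, 69 mm above the pot's origin. The wing is 44 mm long (pot's x), 18 mm thick (pot's y), 32 mm high.
- rest: White plastic ring, fixed, 78 mm outer and 60 mm inner diameter, 30 mm high, in which the pot starts. Origin: centre of the underside.
- pin_block: Wooden block, fixed, 46 x 46 x 38 mm, with a 12 mm upright hole in which the lock pin starts. Origin: centre of the underside.
- pin: Loose steel lock pin, 40 g, round about its z axis (up). Origin: on the axis at the underside of its collar (20 mm across, 3 mm thick). Below: shank 9 mm thick, 32 mm long, pointed over the last 8 mm. Above: red round handle 14 mm thick from z = 3 to 35 mm. Fully in, the collar lies on the pot's ear, 8 mm above the deck.
- pin_tip (a point): Point of the lock pin, 32 mm below its origin.
- ink_green: Bystander: green dropper bottle, 32 mm across, 84 mm high, standing. Origin: centre of the underside.
- ink_red: Bystander: orange-red dropper bottle, as the green one.
- ink_violet: Bystander: violet dropper bottle, as the green one.
- cleaner: Bystander: white bottle with black cap, 42 mm across, 105 mm high, standing. Origin: centre of the underside.
- spray_can: Bystander: grey and blue spray can, 53 mm across, 150 mm high, standing. Origin: centre of the underside.
- marker: Bystander: black marker pen, lying along its x axis, 110 x 13 x 13 mm. Origin: centre of the underside.
- airbrush: Bystander: steel airbrush, lying, 124 mm long along its x axis, 20 mm high. Origin: on the table under its middle.
There are look-alikes about, which are no part of the job. Leave any pink look-alike of the shaker alone. What is shaped like the pot but pink is not meant.

How it is judged:
On the way, in this order (a step that is already met when the one before it is completed fails the run):
1. the pot's foot is pushed home into the socket (flange within 3.5 mm of the deck, within 5 mm of the socket's centre, upright) (horizontal distance between pot and socket below 0.005 m and z of pot in the frame of socket below 0.0035 m and angle between pot's own z axis and vertical below 0.09 rad), for 0.1 s.
2. the pot is turned clockwise to the stop, one ear over the deck hole (within 5 mm), while still down (all of step 1 and horizontal distance between any of ear_a, ear_b and deck_hole below 0.005 m), for 0.2 s.
At the end, for the whole second after the job is handed in: Pot upright in the socket (5 mm), flange within 3.5 mm of the deck, locked with an ear hole within 5 mm of the deck hole; pin down through ear and deck, within 6 mm of the deck hole, its point at least 19 mm below the deck's top; both at rest and released; bystanders not moved over 30 mm (all of step 2 and horizontal distance between pin and deck_hole below 0.006 m and z of pin_tip in the frame of deck_hole below -0.019 m and linear speed of each of pot, pin below 0.02 m/s); the robot touches nothing.
It fails at once if a bottle, the can, the marker or the airbrush is knocked away (moved more than 30 mm) (distance of any of ink_green, ink_red, ink_violet, cleaner, spray_can, marker, airbrush from where it was at the start of the episode above 0.03 m).
It also fails if it takes over 67 s, if anything falls off the work surface, if the arm or the gripper's body presses on something with over 40 N, if the wrist force passes 120 N, or if a joint passes its speed limit or range.

## Working session

There is one attempt and no reset: what is moved stays moved. The work goes in short steps, Python scripts to look and compute and a tool call to move; the robot and the scene stay as the last step left them, time stands still between calls to the robot, and variables do not carry over. Pictures are saved under pics/ and viewed, at most 10 in all, crops included, and the job is handed in when it is done.

Besides the shell and the picture viewer there is one more tool, called after ">>>" by a JSON object that holds its "method" and its "body", one argument or row to a line. move_arm: Moves the arm, as the interface text tells. Shifts and turns lie within -1 to 1; 1 stands for 0.6 m of shift or 120 degrees of turn. Its arguments: {"type":"object","properties":{"commands":{"type":"array","items":{"type":"object","properties":{"jaw":{"type":"number"},"travel":{"type":"array","items":{"type":"number","minimum":-1,"maximum":1}},"roll":{"type":"number","minimum":-1,"maximum":1}}}}},"required":["commands"]}

```bash
mkdir -p pics && ls
python3 - <<'E'
from workcell import monitor, cams, manip
import cv2, numpy as np
s=monitor.read_state(); print({k:np.round(v,3).tolist() for k,v in s.items()})
a=[cams.capture(n)[0] for n in("scene","side")]
for n,p in zip(("scene","side"),a):
    cv2.imwrite(f"pics/{n}0.png",p[:,:,::-1]); i=cams.camera_info(n); print(n,np.round(i["intrinsics"],1).tolist(),np.round(i["world_from_camera"],3).tolist(),[k for k in i])
E
```

```text
pics
{'clock': 0.0, 'joint_positions': [-1.348, 0.378, 0.08, 1.274, 0.0, 1.46], 'qvel': [0.001, 0.002, -0.002, -0.0, -0.001, 0.0], 'tau': [-0.0, -46.36, 26.988, 0.021, -0.0, -0.0], 'ee_pos': [0.188, -0.543, 0.23], 'tool_rot': [-0.001, 0.986, 0.166, -0.0], 'force': [0.803, 0.322, 0.068], 'ft_torque': [0.017, 0.042, 0.003], 'finger_force': 0.0, 'grip_width': 0.085}
scene [[566.7, 0.0, 313.2], [0.0, 566.7, 239.0], [0.0, 0.0, 1.0]] [[0.235, -0.796, 0.559, 1.137], [0.972, 0.199, -0.125, -0.133], [-0.012, 0.572, 0.82, 1.017], [0.0, 0.0, 0.0, 1.0]] ['intrinsics', 'world_from_camera']
side [[549.2, 0.0, 322.7], [0.0, 549.2, 244.4], [0.0, 0.0, 1.0]] [[-0.885, 0.345, -0.312, 0.173], [-0.465, -0.655, 0.595, 0.671], [0.001, 0.672, 0.74, 0.907], [0.0, 0.0, 0.0, 1.0]] ['intrinsics', 'world_from_camera']
```

View pics/scene0.png

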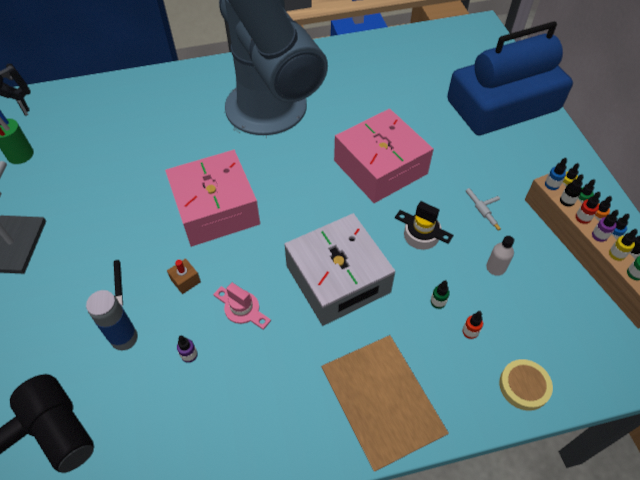

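View pics/side0.png

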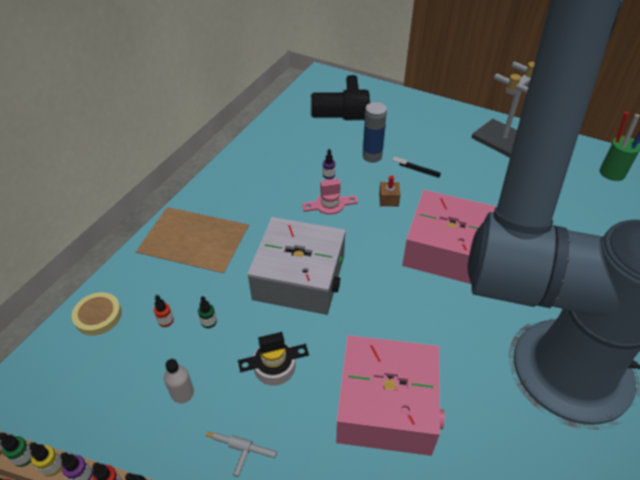

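Candidates: in the scene picture, the pot could be the yellow pot at (424,225) or the pink one at (240,303). The shaker could be the grey one at (339,262) or the pink ones at (213,195) and (383,153). The pin is at (182,270), the only one in a wooden block. I choose the yellow pot, grey shaker and red pin, and will check them in a close crop while measuring.

```bash
cat > h.py <<'E'
import numpy as np, cv2
from workcell import monitor, cams, manip, find_in, silhouettes
def snap(n,tag):
    i=cams.camera_info(n); p,d=cams.capture(n)
    np.savez(f"{tag}.npz",p=p,d=d,K=i["intrinsics"],T=i["world_from_camera"],fish=n=="wrist"); return load(tag)
def load(tag): return dict(np.load(f"{tag}.npz"))
def ray(c,u,v):
    K=c["K"]; x=(np.asarray(u,float)-K[0,2])/K[0,0]; y=(np.asarray(v,float)-K[1,2])/K[1,1]
    if c["fish"]:
        r=np.hypot(x,y)+1e-12; s=np.sin(r)/r; d=np.stack([x*s,-y*s,-np.cos(r)],-1)
    else: d=np.stack([x,-y,-np.ones_like(x)],-1)
    return d@c["T"][:3,:3].T
def at_z(c,u,v,z):
    r=ray(c,u,v); o=c["T"][:3,3]; return o+r*((z-o[2])/r[...,2])[...,None]
def deproj(c,u,v):
    r=ray(c,u,v); ax=-c["T"][:3,2]; d=c["d"][np.asarray(v,int),np.asarray(u,int)]
    return c["T"][:3,3]+r*(d/(r@ax))[...,None]
def proj(c,P):
    q=(np.asarray(P,float)-c["T"][:3,3])@c["T"][:3,:3]; K=c["K"]; x,y,z=q[...,0],-q[...,1],-q[...,2]
    if c["fish"]:
        r=np.hypot(x,y)+1e-12; t=np.arctan2(r,z); a,b=x/r*t,y/r*t
    else: a,b=x/z,y/z
    return np.stack([a*K[0,0]+K[0,2],b*K[1,1]+K[1,2]],-1)
def tri(obs):
    A=np.zeros((3,3));b=np.zeros(3)
    for c,u,v in obs:
        r=ray(c,u,v); r=r/np.linalg.norm(r); M=np.eye(3)-np.outer(r,r); A+=M; b+=M@c["T"][:3,3]
    return np.linalg.solve(A,b)
def mask(c,lo,hi):
    return cv2.inRange(cv2.cvtColor(c["p"],cv2.COLOR_RGB2HSV),lo,hi)
E
python3 - <<'E'
from h import *
c=snap("scene","sc0"); 
for t in ["shaker","pot","pin","pin_block","rest","ink_green","ink_red","ink_violet","cleaner","spray_can","marker","airbrush"]:
    for m in silhouettes("scene",t)[:3]:
        v,u=np.nonzero(m["pixels"]); P=deproj(c,u,v); P=P[c["d"][v,u]>0]
        print(t,round(m["score"],2),np.round(m["bbox"]).tolist(),"med",np.median(P,0).round(3),"lo",np.percentile(P,3,axis=0).round(3),"hi",np.percentile(P,97,axis=0).round(3))
p=c["p"][:,:,::-1]
a=cv2.resize(p[195:325,275:460],None,fx=4,fy=4,interpolation=3); b=cv2.resize(p[250:300,155:215],None,fx=4,fy=4,interpolation=3); a[-200:,-240:]=b
cv2.imwrite("pics/crop1.png",a)
E
```

```text
shaker 0.8 [341.0, 269.0, 112.0, 111.0] med [0.578 0.043 0.084] lo [ 0.48  -0.039  0.006] hi [0.647 0.131 0.088]
shaker 0.73 [215.0, 200.0, 95.0, 91.0] med [ 0.345 -0.172  0.084] lo [ 0.234 -0.248  0.005] hi [ 0.396 -0.095  0.088]
shaker 0.66 [383.0, 154.0, 98.0, 96.0] med [0.307 0.218 0.083] lo [0.202 0.134 0.007] hi [0.375 0.315 0.088]
pot 0.98 [426.0, 222.0, 56.0, 42.0] med [0.501 0.247 0.039] lo [0.444 0.214 0.002] hi [0.534 0.299 0.1  ]
pot 0.93 [242.0, 304.0, 49.0, 42.0] med [ 0.602 -0.157  0.035] lo [ 0.549 -0.193  0.028] hi [ 0.634 -0.119  0.096]
pin 0.4 [183.0, 268.0, 10.0, 17.0] med [ 0.487 -0.261  0.057] lo [ 0.478 -0.268  0.039] hi [ 0.49  -0.254  0.074]
pin_block 0.96 [184.0, 275.0, 28.0, 38.0] med [ 0.496 -0.257  0.036] lo [ 0.462 -0.285  0.005] hi [ 0.512 -0.235  0.04 ]
rest 0.91 [421.0, 235.0, 42.0, 24.0] med [0.521 0.233 0.02 ] lo [0.482 0.216 0.002] hi [0.531 0.273 0.032]
rest 0.43 [422.0, 223.0, 58.0, 44.0] med [0.502 0.247 0.039] lo [0.446 0.214 0.028] hi [0.534 0.296 0.1  ]
ink_red 0.73 [471.0, 324.0, 21.0, 30.0] med [0.74  0.26  0.044] lo [0.726 0.251 0.007] hi 
[... 364 characters left out ...]
  0.074]
cleaner 0.73 [501.0, 253.0, 26.0, 40.0] med [0.617 0.368 0.06 ] lo [0.59  0.356 0.001] hi [0.63  0.398 0.106]
spray_can 0.76 [112.0, 321.0, 50.0, 59.0] med [ 0.603 -0.385  0.113] lo [ 0.568 -0.411  0.011] hi [ 0.612 -0.366  0.152]
marker 0.67 [182.0, 269.0, 10.0, 12.0] med [ 0.486 -0.26   0.055] lo [ 0.462 -0.27   0.036] hi [ 0.491 -0.254  0.074]
marker 0.63 [117.0, 280.0, 10.0, 39.0] med [ 0.457 -0.396  0.012] lo [ 0.412 -0.402  0.007] hi [ 0.501 -0.391  0.016]
airbrush 0.76 [483.0, 207.0, 35.0, 40.0] med [0.454 0.409 0.014] lo [ 0.408  0.394 -0.002] hi [0.514 0.45  0.021]
airbrush 0.37 [422.0, 222.0, 57.0, 42.0] med [0.502 0.247 0.039] lo [0.444 0.214 0.003] hi [0.534 0.296 0.1  ]
```

View pics/crop1.png

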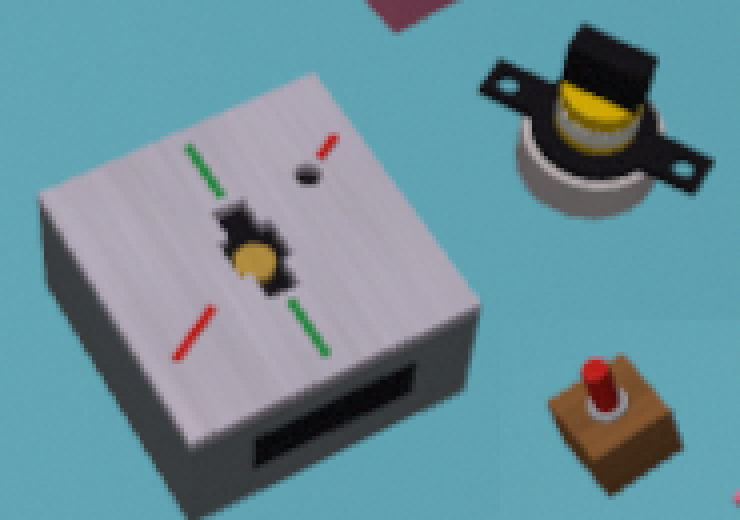

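The crop confirms the choice. The grey-deck shaker has the plunger at (255,260) in the crop and the real hole at (307,175), with a red mark beside it; the opposite red line has no hole. The yellow-bodied pot sits in the white ring with ear holes at crop (508,85) and (690,170). The red-handled pin is in its block, scene (183,268).

Run:
```python
from h import *
c=load("sc0"); 
def pts(m,box):
    u0,v0,u1,v1=box; v,u=np.nonzero(m[v0:v1,u0:u1]); return u+u0,v+v0
g=mask(c,(50,120,60),(75,255,255))
u,v=pts(g,(290,220,395,300)); P=at_z(c,u,v,.085)[:,:2]; print(len(u),P.mean(0)); w=np.linalg.svd(P-P.mean(0))[2][0]; print("shaker yaw",np.degrees(np.arctan2(w[1],w[0])))
print("hole",at_z(c,275+307/4,195+175/4,.085))
pl=at_z(c,275+np.array([508,690])/4,195+np.array([85,170])/4,.036);print("ears",pl,np.degrees(np.arctan2(*(pl[1]-pl[0])[1::-1])),pl.mean(0))
print("pin top", at_z(c,155+(597-500)/4,250+(366-320)/4,.073))
i=cams.camera_info("wrist");s=monitor.read_state();print(np.round(i["world_from_camera"],3),np.round(i["intrinsics"],1),s["ee_pos"])
```

```text
44 [0.56257087 0.04855243]
shaker yaw 14.297671464950678
hole [0.52085313 0.08383641 0.085     ]
ears [[0.45761431 0.21691108 0.036     ]
 [0.53428831 0.29164078 0.036     ]] 44.26425502057014 [0.49595131 0.25427593 0.036     ]
pin top [ 0.48289841 -0.25989317  0.073     ]
[[ 0.328  0.897  0.296  0.264]
 [-0.945  0.311  0.103 -0.516]
 [ 0.001 -0.313  0.95   0.374]
 [ 0.     0.     0.     1.   ]] [[371.6   0.  311.9]
 [  0.  371.6 234.9]
 [  0.    0.    1. ]] [ 0.18787776 -0.54350391  0.23136014]
```

```bash
cat >> h.py <<'E'
from scipy.spatial.transform import Rotation as R
def tool():
    s=monitor.read_state(); w,x,y,z=s["tool_rot"]; M=R.from_quat([x,y,z,w]).as_matrix(); return s,np.array(s["ee_pos"]),M
def plan(P,psi=None):
    s,p,M=tool(); d=M.T@(np.array(P)-p)/0.6; cur=np.degrees(np.arctan2(M[1,0],M[0,0]))
    print("travel",d.round(4).tolist(),"psi",cur.round(2),"roll",None if psi is None else round(-(((psi-cur)+540)%360-180)/120,4),"t",s["clock"],"tilt",M[2].round(4))
E
python3 -c "
from h import *
plan([.565,.045,.26],139)"
```

```text
travel [0.9145, -0.7217, -0.0479] psi 19.07 roll -0.9994 t 0.75 tilt [ 0.e+00  2.e-04 -1.e+00]
```

>>> {"method": "move_arm", "body": {
  "commands": [
    {"jaw":0,"travel":[0.9145,-0.7217,-0.048],"roll":-1.0},
    {"jaw":0,"travel":[0.9145,-0.7217,-0.048],"roll":-1.0},
    {"jaw":0,"travel":[0.9145,-0.7217,-0.048],"roll":-1.0},
    {"jaw":0,"travel":[0.9145,-0.7217,-0.048],"roll":-1.0},
    {"jaw":0,"travel":[0.9145,-0.7217,-0.048],"roll":-1.0},
    {"jaw":0,"travel":[0.9145,-0.7217,-0.048],"roll":-1.0},
    {"jaw":0,"travel":[0.9145,-0.7217,-0.048],"roll":-1.0},
    {"jaw":0,"travel":[0.9145,-0.7217,-0.048],"roll":-1.0},
    {"jaw":0,"travel":[0.9145,-0.7217,-0.048],"roll":-1.0},
    {"jaw":0,"travel":[0.9145,-0.7217,-0.048],"roll":-1.0},
    {"jaw":0,"travel":[0.9145,-0.7217,-0.048],"roll":-1.0},
    {"jaw":0,"travel":[0.9145,-0.7217,-0.048],"roll":-1.0},
    {"jaw":0,"travel":[0.9145,-0.7217,-0.048],"roll":-1.0},
    {"jaw":0,"travel":[0.9145,-0.7217,-0.048],"roll":-1.0},
    {"jaw":0,"travel":[0.9145,-0.7217,-0.048],"roll":-1.0},
    {"jaw":0,"travel":[0.9145,-0.7217,-0.048],"roll":-1.0},
    {"jaw":0,"travel":[0.9145,-0.7217,-0.048],"roll":-1.0},
    {"jaw":0,"travel":[0.9145,-0.7217,-0.048],"roll":-1.0}
  ]
}}

```text
clock: 2.25
ee_pos: [0.5676, 0.0501, 0.2597]
tool_rot: [0.0, 0.345, 0.938, 0.001]
force: [-0.2, -0.5, 0.9]
grip_width: 0.0852
finger_force: 0.0
```

Run:
```python
from h import *
c=snap("wrist","w1"); cv2.imwrite("pics/w1.png",c["p"][:,:,::-1])
print(monitor.read_state()["joint_positions"],"joints"); plan([.49,.2,.26],224)
for n,P in dict(sock=[.565,.046,.085],hole=[.5209,.0838,.085],pot=[.496,.254,.099]).items(): print(n,proj(c,P))
```

```text
[-2.78172661e-02  3.58075780e-01  1.25775415e-01  1.33815140e+00
  7.91631661e-05  6.82211232e-01] joints
travel [0.2618, 0.1099, -0.0006] psi 139.32 roll -0.7057 t 2.3 tilt [-2.e-04  3.e-04 -1.e+00]
sock [304.98457045 209.81941752]
hole [305.00321907 143.79916707]
pot [440.77213549   0.92124953]
```

View pics/w1.png

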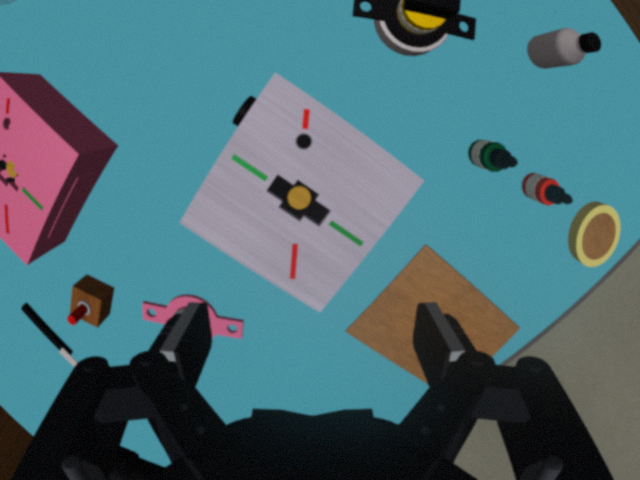

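Wrist view: deck hole at (304,141), plunger at (299,197), green lines from (233,156) to (361,243), pot at the top (418,12), pin at (80,312).

>>> {"method": "move_arm", "body": {
  "commands": [
    {"jaw":0,"travel":[0.28,0.13,0.0],"roll":-0.7057},
    {"jaw":0,"travel":[0.28,0.13,0.0],"roll":-0.7057},
    {"jaw":0,"travel":[0.28,0.13,0.0],"roll":-0.7057},
    {"jaw":0,"travel":[0.28,0.13,0.0],"roll":-0.7057},
    {"jaw":0,"travel":[0.28,0.13,0.0],"roll":-0.7057},
    {"jaw":0,"travel":[0.28,0.13,0.0],"roll":-0.7057},
    {"jaw":0,"travel":[0.28,0.13,0.0],"roll":-0.7057},
    {"jaw":0,"travel":[0.28,0.13,0.0],"roll":-0.7057},
    {"jaw":0,"travel":[0.28,0.13,0.0],"roll":-0.7057},
    {"jaw":0,"travel":[0.28,0.13,0.0],"roll":-0.7057},
    {"jaw":0,"travel":[0.28,0.13,0.0],"roll":-0.7057},
    {"jaw":0,"travel":[0.28,0.13,0.0],"roll":-0.7057},
    {"jaw":0,"travel":[0.28,0.13,0.0],"roll":-0.7057},
    {"jaw":0,"travel":[0.28,0.13,0.0],"roll":-0.7057}
  ]
}}

```text
clock: 3.47
ee_pos: [0.489, 0.213, 0.2602]
tool_rot: [-0.0, -0.37, 0.929, -0.0]
force: [0.8, 0.9, 0.0]
grip_width: 0.0852
finger_force: 0.0
```

Run:
```python
from h import *
c=snap("wrist","w2"); cv2.imwrite("pics/w2.png",c["p"][:,:,::-1])
print(tool()[1]); 
for n,P in dict(sock=[.565,.046,.085],hole=[.5209,.0838,.085],pot=[.496,.254,.099]).items(): print(n,proj(c,P))
```

```text
[0.48905269 0.21314671 0.26017007]
sock [124.52317103 147.82128502]
hole [180.50141734 137.04513109]
pot [340.00145395 248.97509827]
```

View pics/w2.png

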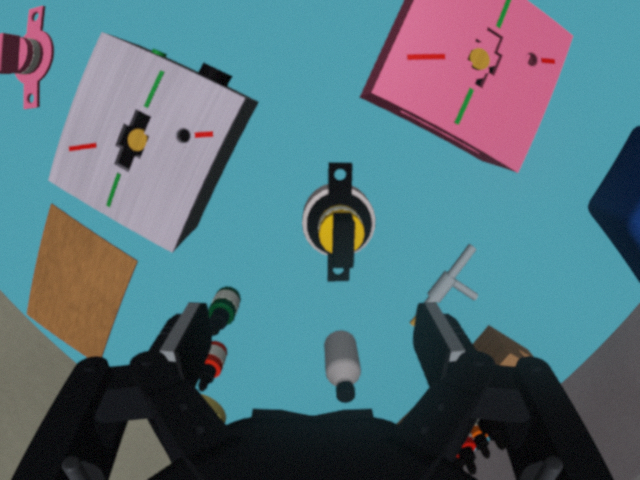

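Here the pot sits near the centre: ear holes at (340,174) and (338,270), wing top about (342,230). The grey shaker's hole is at (183,135), and the airbrush and cleaner stay clear of the pot.

Run:
```python
from h import *
C={k:load(k) for k in("sc0","w1","w2")}
def blob(c,f,u,v,r):
    u,v=int(u),int(v); p=c["p"][v-r:v+r+1,u-r:u+r+1].astype(float); g=f(p); 
    m=(g>(g.max()+g.min())/2).astype(np.uint8); n,L,st,ce=cv2.connectedComponentsWithStats(m)
    best=min(range(1,n),key=lambda i:np.hypot(*(ce[i]-r))); w=(L==best)*1.0; w=cv2.dilate(w,np.ones((3,3)))*np.clip(g-g.min()-.25*np.ptp(g),0,None); y,x=np.mgrid[:2*r+1,:2*r+1]
    return u-r+(w*x).sum()/w.sum(), v-r+(w*y).sum()/w.sum(), st[best,4]
dark=lambda p:-p.sum(2); teal=lambda p:p[...,2]
H={"sc0":(351.8,238.8),"w1":(304,141),"w2":(183,135)}
hb={k:blob(C[k],dark,*q,9 if k!="sc0" else 5) for k,q in H.items()}; print(hb)
print("hole tri",tri([(C[k],hb[k][0],hb[k][1]) for k in ("w1","w2")]),tri([(C[k],*hb[k][:2]) for k in H])); 
for k in H: print(k,"hole@.085",at_z(C[k],*hb[k][:2],.085))
for nm,q in dict(e1={"sc0":(402,216.25),"w2":(340,174)},e2={"sc0":(447.5,237.5),"w2":(338,270)}).items():
    b={k:blob(C[k],teal,*q[k],4 if k=="sc0" else 6) for k in q}; print(nm,b,"tri",tri([(C[k],*b[k][:2]) for k in q]),[at_z(C[k],*b[k][:2],.036).round(4).tolist() for k in q])
for k,box in {"sc0":(290,220,395,300),"w1":(225,150,370,250),"w2":(100,65,170,210)}.items():
    c=C[k]; g=mask(c,(45,110,50),(80,255,255)); u0,v0,u1,v1=box; v,u=np.nonzero(g[v0:v1,u0:u1]); P=at_z(c,u+u0,v+v0,.085)[:,:2]
    m=P.mean(0); w=np.linalg.svd(P-m)[2][0]; w*=np.sign(w[0]); t=(P-m)@w; print(k,len(u),"green yaw",np.degrees(np.arctan2(w[1],w[0])).round(2),"mid",(m+w*(t.min()+t.max())/2).round(4),m.round(4),"ext",np.ptp(t))
c=C["w1"]; g=mask(c,(15,100,80),(32,255,255))[180:215,280:320]; v,u=np.nonzero(g); print("plunger",at_z(c,u.mean()+280,v.mean()+180,.073))
```

```text
{'sc0': (np.float64(351.4653295409965), np.float64(238.66776186739898), np.int32(20)), 'w1': (np.float64(303.36932557197383), np.float64(140.9248598051131), np.int32(169)), 'w2': (np.float64(183.2967394427767), np.float64(135.19031431698266), np.int32(138))}
hole tri [0.51823782 0.08435753 0.08362503] [0.51849612 0.08410166 0.08205693]
sc0 hole@.085 [0.52052123 0.08333822 0.085     ]
w1 hole@.085 [0.51812381 0.08435159 0.085     ]
w2 hole@.085 [0.51792384 0.08476308 0.085     ]
e1 {'sc0': (np.float64(401.62158908507223), np.float64(215.96187800963082), np.int32(12)), 'w2': (np.float64(339.65156082855196), np.float64(174.0777983078868), np.int32(105))} tri [0.45352242 0.21816939 0.03143128] [[0.4567, 0.2164, 0.036], [0.4533, 0.2176, 0.036]]
e2 {'sc0': (np.float64(445.3769063180828), np.float64(236.800290486565), np.int32(15)), 'w2': (np.float64(337.7182567726737), np.float64(270.35547703180214), np.int32(53))} tri [0.52937156 0.29001196 0.03266492] [[0.5315, 0.288, 0.036], [0.5286, 0.2894, 0.036]]
sc0 51 green yaw 14.37 mid [0.5559 0.0467] [0.5605 0.0478] ext 0.135552796763837
w1 313 green yaw 14.43 mid [0.5548 0.047 ] [0.5497 0.0457] ext 0.13828406580890132
w2 249 green yaw 14.47 mid [0.5551 0.0473] [0.5482 0.0455] ext 0.13825578798386123
plunger [0.55464406 0.04720626 0.073     ]
```

```bash
python3 -c "
from h import *
plan([.4910,.2535,.10],223.64);plan([.4910,.2535,.073],223.64)"
```

```text
travel [-0.0487, 0.0466, 0.2669] psi -136.48 roll -0.001 t 3.5167 tilt [ 2.e-04 -2.e-04 -1.e+00]
travel [-0.0487, 0.0466, 0.3119] psi -136.48 roll -0.001 t 3.5167 tilt [ 2.e-04 -2.e-04 -1.e+00]
```

>>> {"method": "move_arm", "body": {
  "commands": [
    {"jaw":0,"travel":[-0.0487,0.0466,0.06]},
    {"jaw":0,"travel":[-0.0487,0.0466,0.12]},
    {"jaw":0,"travel":[-0.0487,0.0466,0.18]},
    {"jaw":0,"travel":[-0.0487,0.0466,0.24]},
    {"jaw":0,"travel":[-0.0487,0.0466,0.28]},
    {"jaw":0,"travel":[-0.0487,0.0466,0.312]},
    {"jaw":0,"travel":[-0.0487,0.0466,0.312]},
    {"jaw":0,"travel":[-0.0487,0.0466,0.312]},
    {"jaw":1,"travel":[-0.0487,0.0466,0.312]},
    {"jaw":1,"travel":[-0.0487,0.0466,0.312]},
    {"jaw":1,"travel":[-0.0487,0.0466,0.312]},
    {"jaw":1,"travel":[-0.0487,0.0466,0.312]},
    {"jaw":1,"travel":[-0.0487,0.0466,0.312]},
    {"jaw":1,"travel":[-0.0487,0.0466,0.312]},
    {"jaw":1,"travel":[-0.0487,0.0466,0.312]},
    {"jaw":1,"travel":[-0.0487,0.0466,0.312]},
    {"jaw":1,"travel":[-0.0487,0.0466,0.312]},
    {"jaw":1,"travel":[-0.0487,0.0466,0.312]}
  ]
}}

```text
schema error: expected keys jaw, travel, roll
```

```bash
python3 -c "
from h import *
s,p,M=tool();print(p,s['grip_width'],s['finger_force'],s['force']);plan([p[0],p[1],.19],None);plan([.5550,.0471,.19],194.4)"
```

```text
[0.48905269 0.21314671 0.26017007] 0.08526630947220606 0.0 [ 0.13742345 -0.3554285   0.32317799]
travel [-0.0, 0.0, 0.117] psi -136.48 roll None t 3.5167 tilt [ 2.e-04 -2.e-04 -1.e+00]
travel [0.1108, -0.2763, 0.117] psi -136.48 roll 0.2426 t 3.5167 tilt [ 2.e-04 -2.e-04 -1.e+00]
```

>>> {"method": "move_arm", "body": {
  "commands": [
    {"jaw":0,"travel":[-0.0487,0.0466,0.06],"roll":0},
    {"jaw":0,"travel":[-0.0487,0.0466,0.12],"roll":0},
    {"jaw":0,"travel":[-0.0487,0.0466,0.18],"roll":0},
    {"jaw":0,"travel":[-0.0487,0.0466,0.24],"roll":0},
    {"jaw":0,"travel":[-0.0487,0.0466,0.28],"roll":0},
    {"jaw":0,"travel":[-0.0487,0.0466,0.312],"roll":0},
    {"jaw":0,"travel":[-0.0487,0.0466,0.312],"roll":0},
    {"jaw":0,"travel":[-0.0487,0.0466,0.312],"roll":0},
    {"jaw":1,"travel":[-0.0487,0.0466,0.312],"roll":0},
    {"jaw":1,"travel":[-0.0487,0.0466,0.312],"roll":0},
    {"jaw":1,"travel":[-0.0487,0.0466,0.312],"roll":0},
    {"jaw":1,"travel":[-0.0487,0.0466,0.312],"roll":0},
    {"jaw":1,"travel":[-0.0487,0.0466,0.312],"roll":0},
    {"jaw":1,"travel":[-0.0487,0.0466,0.312],"roll":0},
    {"jaw":1,"travel":[-0.0487,0.0466,0.312],"roll":0},
    {"jaw":1,"travel":[-0.0487,0.0466,0.312],"roll":0},
    {"jaw":1,"travel":[-0.0487,0.0466,0.312],"roll":0},
    {"jaw":1,"travel":[-0.0487,0.0466,0.312],"roll":0}
  ]
}}

```text
clock: 5.02
ee_pos: [0.4915, 0.2545, 0.0736]
tool_rot: [0.001, -0.373, 0.928, -0.0]
force: [0.2, -1.3, 5.4]
grip_width: 0.0166
finger_force: 60.3
```

```bash
python3 -c "
from h import *
s,p,M=tool();print(p,s['grip_width'],s['finger_force'],s['force']);plan([p[0],p[1],.20],None);plan([.5550,.0471,.20],194.4)"
```

```text
[0.49154809 0.25452648 0.07361595] 0.01661342096064825 60.3001070022583 [ 0.23243823 -1.31875709  5.3512111 ]
travel [-0.0002, -0.0002, -0.2106] psi -136.26 roll None t 5.0167 tilt [-1.1e-03 -8.0e-04 -1.0e+00]
travel [0.1624, -0.323, -0.2106] psi -136.26 roll 0.2445 t 5.0167 tilt [-1.1e-03 -8.0e-04 -1.0e+00]
```

>>> {"method": "move_arm", "body": {
  "commands": [
    {"jaw":1,"travel":[0,0,-0.07],"roll":0},
    {"jaw":1,"travel":[0,0,-0.14],"roll":0},
    {"jaw":1,"travel":[0,0,-0.21],"roll":0},
    {"jaw":1,"travel":[0.1624,-0.323,-0.21],"roll":0.2445},
    {"jaw":1,"travel":[0.1624,-0.323,-0.21],"roll":0.2445},
    {"jaw":1,"travel":[0.1624,-0.323,-0.21],"roll":0.2445},
    {"jaw":1,"travel":[0.1624,-0.323,-0.21],"roll":0.2445},
    {"jaw":1,"travel":[0.1624,-0.323,-0.21],"roll":0.2445},
    {"jaw":1,"travel":[0.1624,-0.323,-0.21],"roll":0.2445},
    {"jaw":1,"travel":[0.1624,-0.323,-0.21],"roll":0.2445},
    {"jaw":1,"travel":[0.1624,-0.323,-0.21],"roll":0.2445},
    {"jaw":1,"travel":[0.1624,-0.323,-0.21],"roll":0.2445},
    {"jaw":1,"travel":[0.1624,-0.323,-0.21],"roll":0.2445}
  ]
}}

```text
clock: 6.1
ee_pos: [0.5538, 0.0485, 0.1985]
tool_rot: [-0.001, -0.126, 0.992, 0.0]
force: [0.3, 0.4, -2.7]
grip_width: 0.0165
finger_force: 60.2
```

Run:
```python
from h import *
s,p,M=tool();print(p,s['grip_width'],s['force'],s['ft_torque'],np.degrees(np.arctan2(M[1,0],M[0,0])),M[2])
w=snap("wrist","w3");sc=snap("scene","sc3");sd=snap("side","sd3")
sock=[.555,.0471,.085];O=p-[0,0,.0436];x=M[:,0]
for n,c in(("w",w),("sc",sc),("sd",sd)): print(n,[proj(c,P).round(1).tolist() for P in (sock,O+[0,0,.006]+.052*x,O+[0,0,.006]-.052*x)])
f=lambda c,P,a,b,k:cv2.resize(c["p"][int(P[1])-b:int(P[1])+b,int(P[0])-a:int(P[0])+a],None,fx=k,fy=k,interpolation=3)
q=proj(sc,O);r=proj(sd,O)
im=np.hstack([cv2.resize(w["p"][60:440,120:520],(400,380)),np.vstack([f(sc,q,50,47,4),])[:376][:380] if 0 else cv2.resize(f(sc,q,50,47,4),(400,380))])
im=np.vstack([im,np.hstack([cv2.resize(f(sd,r,50,27,4),(400,216)),np.zeros((216,400,3),np.uint8)])])
cv2.imwrite("pics/hover.png",im[:,:,::-1]); print("crop origins",q-[50,47],r-[50,27])
```

```text
[0.55382131 0.04845763 0.19845275] 0.016482138220377123 [ 0.29210725  0.41586369 -2.74687218] [ 0.02612953  0.03320532 -0.01010475] -165.46907630168602 [ 1.07973162e-03  6.74588756e-04 -9.99999190e-01]
w [[308.5, 230.2], [310.3, 173.8], [310.4, 351.4]]
sc [[338.5, 256.3], [326.4, 213.7], [354.2, 253.9]]
sd [[298.2, 250.5], [323.8, 229.2], [270.9, 220.2]]
crop origins [289.90519449 188.1400637 ] [247.26593477 199.84047212]
```

View pics/hover.png

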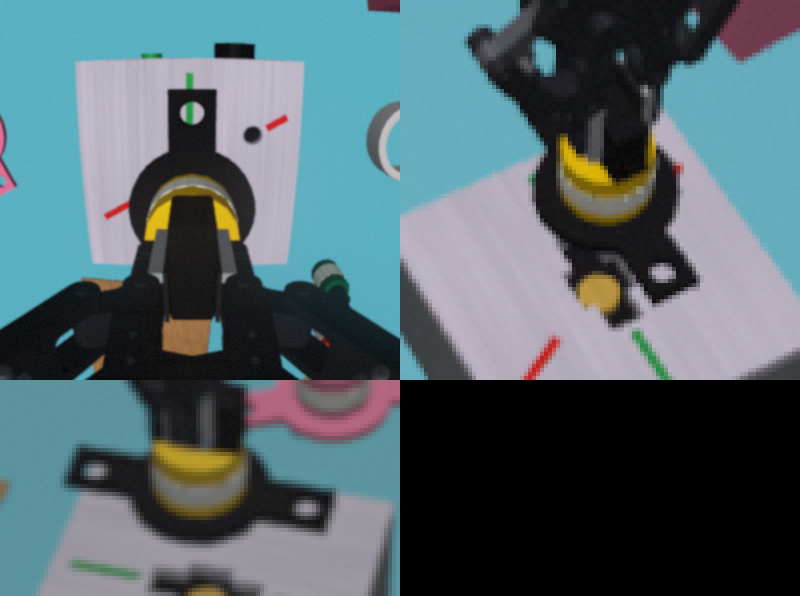

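At hover, the ear hole is at wrist (312,173) and the deck hole at (372,194). The foot is about over the socket, and the pot hangs upright in the grip.

Run:
```python
from h import *
w=load("w3");s,p,M=tool();O=p-[0,0,.0436]
def cen(m,box):
    u0,v0,u1,v1=box; y,x=np.nonzero(m[v0:v1,u0:u1]); return x.mean()+u0,y.mean()+v0,len(x)
g=w["p"].astype(int).sum(2)
print("ear bright blob:")
n,L,st,ce=cv2.connectedComponentsWithStats(((g[155:192,292:335]>200)).astype(np.uint8)); 
for i in range(1,n): print(ce[i]+[292,155],st[i])
e=min(range(1,n),key=lambda i:np.hypot(*(ce[i]+[292,155]-[312,173]))); eu,ev=ce[e]+[292,155]
E=at_z(w,eu,ev,O[2]+.003); d=E-O; print("ear",E,"dist",np.hypot(*d[:2]),"yaw",np.degrees(np.arctan2(d[1],d[0])), "tool",M.T@d)
hu,hv,hn=cen((g<170),(360,183,384,206)); print("hole",hu,hv,hn,at_z(w,hu,hv,.085))
gm=mask(w,(45,110,50),(80,255,255)); v,u=np.nonzero(gm[125:190,295:325]); print("green",at_z(w,u+295,v+125,.085).mean(0),at_z(w,u+295,v+125,.085).min(0),len(u))
i=np.argsort(v); P=at_z(w,u+295.,v+125.,.085); 
t=np.radians(14.4); xs=np.array([np.cos(t),np.sin(t)]); q=(P[:,:2]-[.555,.0471]); print("green offset across",(q@[-xs[1],xs[0]]).mean(),"along",(q@xs).min(),(q@xs).max())
plan([.5550,.0471,.19],194.4)
```

```text
ear bright blob:
[311.90631808 172.64488017] [  7   6  26  24 459]
ear [0.50311595 0.03613033 0.15821172] dist 0.0525100086675879 yaw -166.66353943588553 tool [ 0.05249952  0.00109028 -0.00298546]
hole 371.70063694267515 194.0828025477707 157 [0.51765393 0.08374746 0.085     ]
green [0.50561454 0.03492379 0.085     ] [0.48789476 0.02889472 0.085     ] 237
green offset across 0.0004879886506922316 along -0.06886768345937588 -0.03387872527435029
travel [-0.0008, -0.0022, 0.0147] psi -165.47 roll 0.001 t 6.25 tilt [ 3.e-04  1.e-04 -1.e+00]
```

>>> {"method": "move_arm", "body": {
  "commands": [
    {"jaw":1,"travel":[-0.0005,-0.002,0.03],"roll":-0.005},
    {"jaw":1,"travel":[-0.0005,-0.002,0.06],"roll":-0.005},
    {"jaw":1,"travel":[-0.0005,-0.002,0.06],"roll":-0.005},
    {"jaw":1,"travel":[-0.0005,-0.002,0.06],"roll":-0.005},
    {"jaw":1,"travel":[-0.0005,-0.002,0.06],"roll":-0.005},
    {"jaw":1,"travel":[-0.0005,-0.002,0.06],"roll":-0.005}
  ]
}}

```text
clock: 6.75
ee_pos: [0.556, 0.0462, 0.1642]
tool_rot: [0.001, -0.131, 0.991, -0.0]
force: [0.2, -0.5, -2.6]
grip_width: 0.017
finger_force: 60.1
```

```bash
python3 -c "
from h import *
s,p,M=tool();print(p,s['force'],s['qvel']);plan([.5547,.0470,.1286],194.4)"
```

```text
[0.55600142 0.04616836 0.16417199] [ 0.16404288 -0.45928334 -2.59708075] [-0.00272019 -0.00218836  0.00280683 -0.00305462  0.00132038 -0.00032874]
travel [0.0019, 0.0019, 0.0593] psi -164.97 roll 0.0053 t 6.75 tilt [-2.e-03 -7.e-04 -1.e+00]
```

>>> {"method": "move_arm", "body": {
  "commands": [
    {"jaw":1,"travel":[0.0015,0.0014,0.0],"roll":0.003},
    {"jaw":1,"travel":[0.0015,0.0014,0.01],"roll":0.003},
    {"jaw":1,"travel":[0.0015,0.0014,0.018],"roll":0.003},
    {"jaw":1,"travel":[0.0015,0.0014,0.025],"roll":0.003},
    {"jaw":1,"travel":[0.0015,0.0014,0.03],"roll":0.003},
    {"jaw":1,"travel":[0.0015,0.0014,0.03],"roll":0.003},
    {"jaw":1,"travel":[0.0015,0.0014,0.03],"roll":0.003}
  ]
}}

```text
clock: 7.33
ee_pos: [0.5537, 0.0465, 0.1444]
tool_rot: [-0.0, -0.127, 0.992, 0.0]
force: [0.4, 0.0, -2.6]
grip_width: 0.0168
finger_force: 60.3
```

```bash
python3 -c "
from h import *
s,p,M=tool();print(p,s['force'],s['ft_torque']);plan([.5547,.0470,.1286],194.4)
w=snap('wrist','w4');sc=snap('scene','sc4');sd=snap('side','sd4')
f=lambda c,a,k:cv2.resize(c['p'][int(a[1])-40:int(a[1])+40,int(a[0])-50:int(a[0])+50],None,fx=4,fy=4,interpolation=3)
cv2.imwrite('pics/ins.png',np.hstack([f(sc,proj(sc,[.555,.047,.1]),4),f(sd,proj(sd,[.555,.047,.1]),4)])[:,:,::-1])"
```

```text
[0.55371244 0.04651806 0.14440487] [ 0.40276907  0.03934906 -2.62357297] [ 0.0258656  -0.03825817  0.0394212 ]
travel [-0.0018, 0.0004, 0.0263] psi -165.35 roll 0.0021 t 7.3333 tilt [ 1.e-03  2.e-04 -1.e+00]
```

View pics/ins.png

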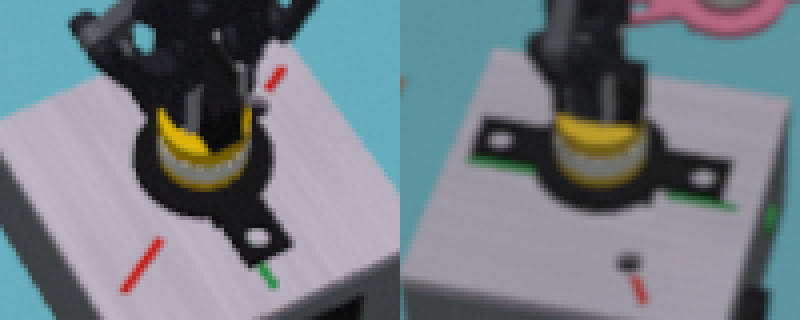

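Both views show the foot entering the socket with the ears along the green lines (side crop (500,140) and (710,180)). The force is still just the pot's weight.

>>> {"method": "move_arm", "body": {
  "commands": [
    {"jaw":1,"travel":[-0.001,0.0003,0.005],"roll":0},
    {"jaw":1,"travel":[-0.001,0.0003,0.01],"roll":0},
    {"jaw":1,"travel":[-0.001,0.0003,0.015],"roll":0},
    {"jaw":1,"travel":[-0.001,0.0003,0.019],"roll":0},
    {"jaw":1,"travel":[-0.001,0.0003,0.019],"roll":0}
  ]
}}

```text
clock: 7.9
ee_pos: [0.5553, 0.0468, 0.1336]
tool_rot: [0.001, -0.128, 0.992, -0.0]
force: [0.3, -0.8, 2.5]
grip_width: 0.0168
finger_force: 60.9
```

```bash
python3 -c "
from h import *
s,p,M=tool();print(p,s['force'],s['ft_torque']);plan([.5547,.0470,.1286],194.4)"
```

```text
[0.55526159 0.04679007 0.1335841 ] [ 0.30176503 -0.76165019  2.45789582] [-0.05069413 -0.06656264 -0.00347415]
travel [0.0008, 0.0006, 0.0083] psi -165.35 roll 0.0021 t 7.9 tilt [-1.3e-03 -6.0e-04 -1.0e+00]
```

>>> {"method": "move_arm", "body": {
  "commands": [
    {"jaw":1,"travel":[0,0,0.004],"roll":0},
    {"jaw":1,"travel":[0,0,0.008],"roll":0},
    {"jaw":1,"travel":[0,0,0.01],"roll":0},
    {"jaw":1,"travel":[0,0,0.011],"roll":0},
    {"jaw":1,"travel":[0,0,0.011],"roll":0},
    {"jaw":1,"travel":[0,0,0.011],"roll":0}
  ]
}}

```text
clock: 8.4
ee_pos: [0.5558, 0.0469, 0.1289]
tool_rot: [0.002, -0.128, 0.992, -0.0]
force: [-1.5, 0.6, 12.8]
grip_width: 0.0167
finger_force: 62.6
```

```bash
python3 -c "
from h import *
s,p,M=tool();print(p,s['force'],s['ft_torque']);plan([.5547,.0470,.1286],194.4)"
```

```text
[0.55577082 0.0468888  0.12890377] [-1.48662445  0.55569254 12.7555035 ] [-0.05163678  0.93747617 -0.04801909]
travel [0.0017, 0.0006, 0.0005] psi -165.35 roll 0.0021 t 8.4 tilt [-0.0031 -0.001  -1.    ]
```

>>> {"method": "move_arm", "body": {
  "commands": [
    {"jaw":1,"travel":[0,0,0],"roll":0.05},
    {"jaw":1,"travel":[0,0,0],"roll":0.1},
    {"jaw":1,"travel":[0,0,0],"roll":0.15},
    {"jaw":1,"travel":[0,0,0],"roll":0.2},
    {"jaw":1,"travel":[0,0,0],"roll":0.25},
    {"jaw":1,"travel":[0,0,0],"roll":0.3},
    {"jaw":1,"travel":[0,0,0],"roll":0.35},
    {"jaw":1,"travel":[0,0,0],"roll":0.4},
    {"jaw":1,"travel":[0,0,0],"roll":0.45},
    {"jaw":1,"travel":[0,0,0],"roll":0.49},
    {"jaw":1,"travel":[0,0,0],"roll":0.51},
    {"jaw":1,"travel":[0,0,0],"roll":0.51},
    {"jaw":1,"travel":[0,0,0],"roll":0.51},
    {"jaw":1,"travel":[0,0,0],"roll":0.51},
    {"jaw":1,"travel":[0,0,0],"roll":0.51}
  ]
}}

```text
clock: 9.65
ee_pos: [0.5559, 0.0457, 0.129]
tool_rot: [0.002, 0.395, 0.919, -0.0]
force: [-1.1, -2.1, 13.1]
grip_width: 0.0168
finger_force: 62.7
```

Run:
```python
from h import *
s,p,M=tool();print(p,s['force'],s['ft_torque']);plan([.5547,.0470,.1286],134.4)
w=snap('wrist','w5')
print(proj(w,[.5181,.0843,.085]))
cv2.imwrite('pics/turned.png',cv2.resize(w["p"][100:300,200:420],None,fx=2.5,fy=2.5,interpolation=3)[:,:,::-1])
```

```text
[0.55594389 0.04573886 0.12898504] [-1.14698497 -2.12449662 13.05520369] [-0.56425603  0.77853589  0.33450525]
travel [0.003, -0.0001, 0.0006] psi 133.47 roll -0.0078 t 9.65 tilt [-4.3e-03  8.0e-04 -1.0e+00]
[308.48072111 169.32548752]
```

View pics/turned.png

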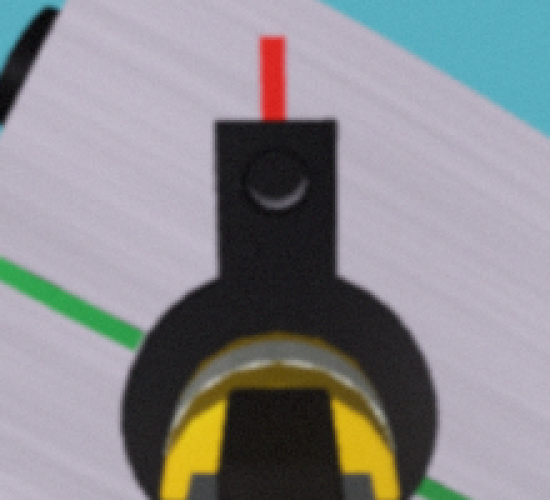

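The ear hole lies over the deck hole (crop (276,180), full image (310,172)), with the red mark beyond it, so the pot is at the stop. Next I ease the load, release and rise.

>>> {"method": "move_arm", "body": {
  "commands": [
    {"jaw":1,"travel":[0.002,0,-0.002],"roll":0},
    {"jaw":1,"travel":[0.002,0,-0.004],"roll":0},
    {"jaw":1,"travel":[0.002,0,-0.004],"roll":0},
    {"jaw":0,"travel":[0.002,0,-0.004],"roll":0},
    {"jaw":0,"travel":[0.002,0,-0.004],"roll":0},
    {"jaw":0,"travel":[0.002,0,-0.004],"roll":0},
    {"jaw":0,"travel":[0.002,0,-0.004],"roll":0},
    {"jaw":0,"travel":[0.002,0,-0.004],"roll":0},
    {"jaw":0,"travel":[0.002,0,-0.004],"roll":0},
    {"jaw":0,"travel":[0.002,0,-0.06],"roll":0},
    {"jaw":0,"travel":[0.002,0,-0.12],"roll":0},
    {"jaw":0,"travel":[0.002,0,-0.18],"roll":0},
    {"jaw":0,"travel":[0.002,0,-0.21],"roll":0},
    {"jaw":0,"travel":[0.002,0,-0.21],"roll":0}
  ]
}}

```text
clock: 10.87
ee_pos: [0.5566, 0.0478, 0.2582]
tool_rot: [0.004, 0.395, 0.919, 0.002]
force: [0.8, -0.3, -0.1]
grip_width: 0.0851
finger_force: 0.0
```

Run:
```python
from h import *
w=snap('wrist','w6'); print(tool()[1],monitor.read_state()["grip_width"])
def dark(box,th):
    u0,v0,u1,v1=box; g=w["p"][v0:v1,u0:u1].astype(int).sum(2); return g
print(proj(w,[.5181,.0843,.093]))
q=proj(w,[.5181,.0843,.093]).astype(int)
cv2.imwrite('pics/rel.png',cv2.resize(w["p"][q[1]-60:q[1]+140,q[0]-110:q[0]+110],None,fx=2.5,fy=2.5,interpolation=3)[:,:,::-1]); print(q-[110,60])
plan([.483,-.260,.25],134.4)
```

```text
[0.55555847 0.04777303 0.25550992] 0.08542958278166923
[306.30001535 148.81035113]
[196  88]
travel [-0.2892, -0.4406, 0.0086] psi 133.45 roll -0.0079 t 10.9167 tilt [-0.004  0.004 -1.   ]
```

View pics/rel.png

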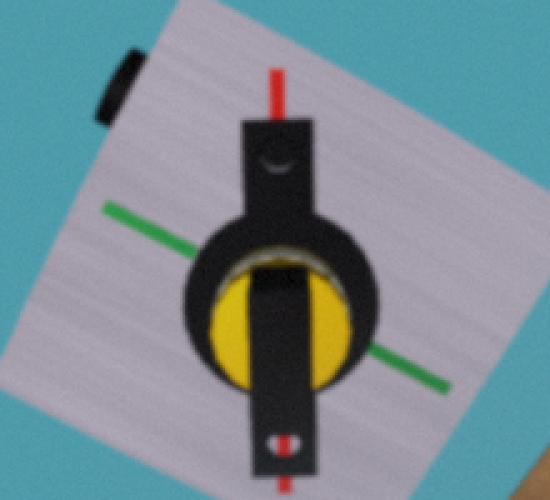

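Released: the pot stays locked, with the ear hole at crop (278,155) dark over the deck hole and the red mark beyond it. Now the pin.

>>> {"method": "move_arm", "body": {
  "commands": [
    {"jaw":0,"travel":[-0.2892,-0.4406,0.02],"roll":-0.008},
    {"jaw":0,"travel":[-0.2892,-0.4406,0.02],"roll":-0.008},
    {"jaw":0,"travel":[-0.2892,-0.4406,0.02],"roll":-0.008},
    {"jaw":0,"travel":[-0.2892,-0.4406,0.02],"roll":-0.008},
    {"jaw":0,"travel":[-0.2892,-0.4406,0.02],"roll":-0.008},
    {"jaw":0,"travel":[-0.2892,-0.4406,0.02],"roll":-0.008},
    {"jaw":0,"travel":[-0.2892,-0.4406,0.02],"roll":-0.008},
    {"jaw":0,"travel":[-0.2892,-0.4406,0.02],"roll":-0.008},
    {"jaw":0,"travel":[-0.2892,-0.4406,0.02],"roll":-0.008},
    {"jaw":0,"travel":[-0.2892,-0.4406,0.02],"roll":-0.008},
    {"jaw":0,"travel":[-0.2892,-0.4406,0.02],"roll":-0.008},
    {"jaw":0,"travel":[-0.2892,-0.4406,0.02],"roll":-0.008}
  ]
}}

```text
clock: 11.92
ee_pos: [0.4812, -0.2585, 0.2402]
tool_rot: [-0.001, 0.387, 0.922, 0.0]
force: [0.5, 0.7, -0.6]
grip_width: 0.0852
finger_force: 0.0
```

Run:
```python
from h import *
w=snap('wrist','w7'); s,p,M=tool(); print(p,s["clock"])
def red(c,uv,r):
    m=mask(c,(0,140,60),(6,255,255))|mask(c,(172,140,60),(180,255,255)); u,v=np.array(uv).astype(int)
    n,L,st,ce=cv2.connectedComponentsWithStats(m[v-r:v+r,u-r:u+r]); i=1+np.argmax(st[1:,4]); return ce[i]+[u-r,v-r],st[i],(L==i)
q=proj(w,[.483,-.26,.06]); print("pred",q)
ce,st,L=red(w,q,50); print(ce,st)
bb=silhouettes("wrist","pin_block")[:1]; print([ (b["score"],b["bbox"]) for b in bb])
# top & bottom of handle: extremes along direction to nadir
P3=[]
y,x=np.nonzero(L); off=(q.astype(int)-50); x=x+off[0]; y=y+off[1]
nad=proj(w,[*w["T"][:2,3],0.0]); d=(ce-nad)/np.linalg.norm(ce-nad); t=(np.stack([x,y],1)-nad)@d; sd=(np.stack([x,y],1)-nad)@[-d[1],d[0]]
print("nadir",nad,"t",t.min(),t.max(),"side mid",(sd.min()+sd.max())/2,np.ptp(sd))
for z in(.041,.057,.073): print(z,at_z(w,*ce,z))
# nearby depth points on red
D=deproj(w,x,y);print("depth med",np.median(D,0),D.max(0))
```

```text
[ 0.48135511 -0.25849862  0.24048797] 11.9667
pred [311.32412909 210.44779089]
[309.18315018 212.33699634] [ 40  41  17  22 273]
[(0.69, [312.3, 203.9, 59.2, 60.1])]
nadir [312.00568809 116.98709487] t 84.03546638804572 105.1446273129 side mid 0.1042745479757956 16.111350166866742
0.041 [ 0.48625105 -0.26625472  0.041     ]
0.057 [ 0.48339489 -0.26317632  0.057     ]
0.073 [ 0.48053873 -0.26009791  0.073     ]
depth med [ 0.48089642 -0.26059363  0.07266534] [ 0.49614742 -0.25460497  0.07487887]
```

Run:
```python
from h import *
from scipy.optimize import least_squares
def redc(c,uv,r):
    m=mask(c,(0,140,60),(6,255,255))|mask(c,(172,140,60),(180,255,255)); u,v=np.array(uv).astype(int)
    n,L,st,ce=cv2.connectedComponentsWithStats(m[v-r:v+r,u-r:u+r]); i=1+np.argmax(st[1:,4]); return ce[i]+[u-r,v-r],st[i]+np.array([u-r,v-r,0,0,0])
a=np.linspace(0,2*np.pi,40)
def model(c,X,Y,z):
    P=np.vstack([np.stack([X+.007*np.cos(a),Y+.007*np.sin(a),a*0+h],1) for h in (z,z+.032)])
    h=cv2.convexHull(proj(c,P).astype(np.float32)); M=cv2.moments(h); return np.array([M["m10"]/M["m00"],M["m01"]/M["m00"]]),h[:,0]
w=load("w7");sc=load("sc0")
ow,bw=redc(w,proj(w,[.483,-.26,.06]),50); os,bs=redc(sc,(183,268),14); print(ow,bw,os,bs)
for cs in ([(w,ow)],[(sc,os)]):
    f=least_squares(lambda q:np.concatenate([model(c,q[0],q[1],.041)[0]-o for c,o in cs]),[.483,-.26],x_scale=.01,diff_step=1e-4); print(f.x,f.cost)
f=least_squares(lambda q:np.concatenate([model(c,*q)[0]-o for c,o in [(w,ow),(sc,os)]]),[.483,-.26,.041],x_scale=.01,diff_step=1e-4); print("joint",f.x,f.cost)
X=least_squares(lambda q:model(w,q[0],q[1],.041)[0]-ow,[.483,-.26],x_scale=.01,diff_step=1e-4).x; h=model(w,*X,.041)[1]; print("hull",h.min(0),h.max(0))
# ear hole in w6
v=load("w6"); g=v["p"].astype(int).sum(2); u0,v0=290,132; L=cv2.GaussianBlur(g.astype(np.float32),(3,3),0)[v0:v0+38,u0:u0+36]; print(at_z(v,307.2,150,.093))
plan([*X,.05],134.4)
```

```text
[309.18315018 212.33699634] [301 201  17  22 273] [179.59210526 265.80263158] [176 260   8  13  76]
[ 0.48297639 -0.26272873] 3.957234271134941e-12
[ 0.48248237 -0.26238539] 1.8097416288246974e-12
joint [ 0.48286441 -0.26255198  0.04163074] 0.010025781213390433
hull [300.98203 200.25284] [317.15646 224.10155]
[0.51932139 0.08408718 0.093     ]
travel [-0.0068, -0.0031, 0.3178] psi 134.53 roll 0.0011 t 12.0167 tilt [ 5.e-04  0.e+00 -1.e+00]
```

>>> {"method": "move_arm", "body": {
  "commands": [
    {"jaw":0,"travel":[-0.0068,-0.0031,0.06],"roll":0},
    {"jaw":0,"travel":[-0.0068,-0.0031,0.12],"roll":0},
    {"jaw":0,"travel":[-0.0068,-0.0031,0.18],"roll":0},
    {"jaw":0,"travel":[-0.0068,-0.0031,0.24],"roll":0},
    {"jaw":0,"travel":[-0.0068,-0.0031,0.29],"roll":0},
    {"jaw":0,"travel":[-0.0068,-0.0031,0.324],"roll":0},
    {"jaw":0,"travel":[-0.0068,-0.0031,0.324],"roll":0},
    {"jaw":0,"travel":[-0.0068,-0.0031,0.324],"roll":0},
    {"jaw":1,"travel":[-0.0068,-0.0031,0.324],"roll":0},
    {"jaw":1,"travel":[-0.0068,-0.0031,0.324],"roll":0},
    {"jaw":1,"travel":[-0.0068,-0.0031,0.324],"roll":0},
    {"jaw":1,"travel":[-0.0068,-0.0031,0.324],"roll":0},
    {"jaw":1,"travel":[-0.0068,-0.0031,0.324],"roll":0},
    {"jaw":1,"travel":[-0.0068,-0.0031,0.324],"roll":0},
    {"jaw":1,"travel":[-0.0068,-0.0031,0.324],"roll":0},
    {"jaw":1,"travel":[-0.0068,-0.0031,0.324],"roll":0},
    {"jaw":1,"travel":[-0.0068,-0.0031,0.324],"roll":0},
    {"jaw":1,"travel":[-0.0068,-0.0031,0.324],"roll":0}
  ]
}}

```text
clock: 13.52
ee_pos: [0.4831, -0.2646, 0.0472]
tool_rot: [0.001, 0.387, 0.922, -0.0]
force: [-1.5, 0.4, 5.4]
grip_width: 0.0122
finger_force: 58.5
```

```bash
python3 -c "
from h import *
s,p,M=tool();print(p,s['grip_width'],s['finger_force'],s['force']);plan([p[0],p[1],.20],None);plan([.5185,.0842,.20],134.4)
w=snap('wrist','w8')"
```

```text
[ 0.48314001 -0.26458277  0.04722614] 0.012161104161638578 58.46189081668854 [-1.51069499  0.41763851  5.37077272]
travel [-0.0003, 0.0, -0.2546] psi 134.41 roll None t 13.5167 tilt [-1.2e-03  2.0e-04 -1.0e+00]
travel [0.3737, 0.4489, -0.255] psi 134.41 roll 0.0001 t 13.5167 tilt [-1.2e-03  2.0e-04 -1.0e+00]
```

>>> {"method": "move_arm", "body": {
  "commands": [
    {"jaw":1,"travel":[0,0,-0.04],"roll":0},
    {"jaw":1,"travel":[0,0,-0.1],"roll":0},
    {"jaw":1,"travel":[0,0,-0.17],"roll":0},
    {"jaw":1,"travel":[0,0,-0.24],"roll":0},
    {"jaw":1,"travel":[0,0,-0.31],"roll":0},
    {"jaw":1,"travel":[0.3737,0.4489,-0.32],"roll":0},
    {"jaw":1,"travel":[0.3737,0.4489,-0.32],"roll":0},
    {"jaw":1,"travel":[0.3737,0.4489,-0.32],"roll":0},
    {"jaw":1,"travel":[0.3737,0.4489,-0.32],"roll":0},
    {"jaw":1,"travel":[0.3737,0.4489,-0.32],"roll":0},
    {"jaw":1,"travel":[0.3737,0.4489,-0.32],"roll":0},
    {"jaw":1,"travel":[0.3737,0.4489,-0.32],"roll":0},
    {"jaw":1,"travel":[0.3737,0.4489,-0.32],"roll":0},
    {"jaw":1,"travel":[0.3737,0.4489,-0.32],"roll":0},
    {"jaw":1,"travel":[0.3737,0.4489,-0.32],"roll":0},
    {"jaw":1,"travel":[0.3737,0.4489,-0.32],"roll":0},
    {"jaw":1,"travel":[0.3737,0.4489,-0.32],"roll":0}
  ]
}}

```text
clock: 14.98
ee_pos: [0.518, 0.0837, 0.2381]
tool_rot: [-0.0, 0.388, 0.922, -0.001]
force: [0.4, 0.1, -0.4]
grip_width: 0.012
finger_force: 59.4
```

```bash
python3 -c "
from h import *
s,p,M=tool();print(p,s['grip_width'],s['finger_force'],s['force']);plan([.5185,.0842,.145],134.4)"
```

```text
[0.51797535 0.0836523  0.23812378] 0.011969255654198006 59.360302090644836 [ 0.392445    0.06170652 -0.36259939]
travel [0.0, 0.0014, 0.1552] psi 134.38 roll -0.0002 t 14.9833 tilt [-0.     -0.0011 -1.    ]
```

>>> {"method": "move_arm", "body": {
  "commands": [
    {"jaw":1,"travel":[0,0.0014,0.05],"roll":0},
    {"jaw":1,"travel":[0,0.0014,0.1],"roll":0},
    {"jaw":1,"travel":[0,0.0014,0.14],"roll":0},
    {"jaw":1,"travel":[0,0.0014,0.15],"roll":0},
    {"jaw":1,"travel":[0,0.0014,0.15],"roll":0},
    {"jaw":1,"travel":[0,0.0014,0.15],"roll":0},
    {"jaw":1,"travel":[0,0.0014,0.15],"roll":0},
    {"jaw":1,"travel":[0,0.0014,0.15],"roll":0}
  ]
}}

```text
clock: 15.65
ee_pos: [0.5204, 0.0847, 0.1504]
tool_rot: [0.002, 0.388, 0.922, 0.001]
force: [0.3, 0.5, -0.1]
grip_width: 0.0122
finger_force: 59.4
```

Run:
```python
from h import *
s,p,M=tool();print(p,s['force'],M[2])
w=snap("wrist","w9");sc=snap("scene","sc9");sd=snap("side","sd9")
H=[.5185,.0842,.093];T=p-[0,0,.0412]
ims=[]
for n,c,k,(a,b) in(("w",w,4,(50,75)),("sc",sc,6,(33,50)),("sd",sd,6,(33,50))):
    h,t=proj(c,H),proj(c,T); o=((h+t)/2).astype(int)-[a,b]; print(n,"ear",h.round(1),"tip",t.round(1),"crop",o,"scale",k)
    im=cv2.resize(c["p"][o[1]:o[1]+2*b,o[0]:o[0]+2*a],None,fx=k,fy=k,interpolation=3); im=im[:600,:266] if n!="w" else cv2.resize(im,(266,400)); 
    if im.shape[0]<600: im=np.vstack([im,np.zeros((600-im.shape[0],im.shape[1],3),np.uint8)])
    g=np.clip((im/255.)**.6*255,0,255).astype(np.uint8); ims.append(g); print(g.shape)
cv2.imwrite("pics/pin.png",np.hstack(ims)[:,:,::-1])
```

```text
[0.52035764 0.08470305 0.15036129] [ 0.33289301  0.53156211 -0.11232572] [-0.00246022  0.00248072 -0.9999939 ]
w ear [307.3 257.4] tip [310.1 270.2] crop [258 188] scale 4
(600, 266, 3)
sc ear [351.8 235.5] tip [352.6 231.4] crop [319 183] scale 6
(600, 266, 3)
sd ear [305.1 267. ] tip [304.  261.4] crop [271 214] scale 6
(600, 266, 3)
```

View pics/pin.png

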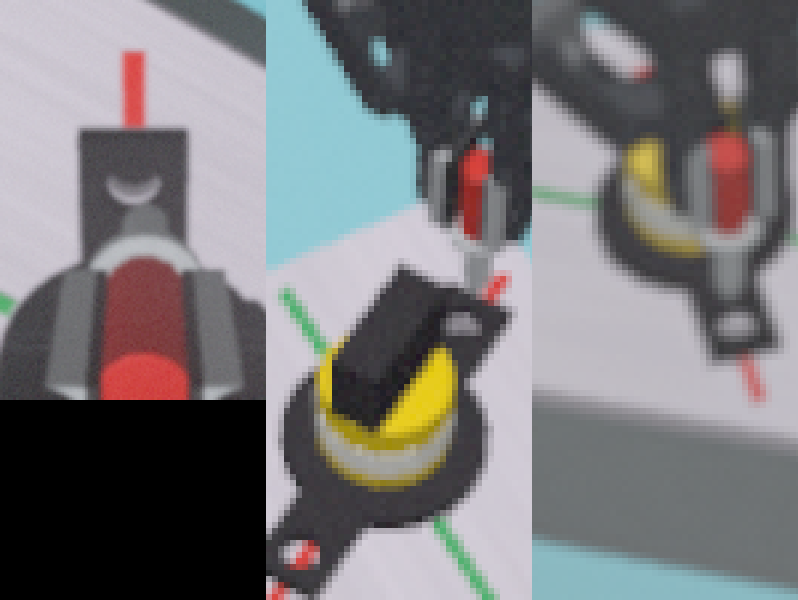

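The last picture shows the pin upright in the grip. Wrist: tip at about (313.6,265.8), ear hole about (308.4,255). Scene: tip (354.3,231.3), hole (351.8,236.3). Side: tip (303.5,264), hole (305.2,268.2). I'll work out the offset from these.

Run:
```python
from h import *
from scipy.optimize import least_squares
w,sc,sd=load("w9"),load("sc9"),load("sd9")
H=np.array([.5185,.0842,.093]); ob=[(w,(308.4,255),(313.6,265.8),.5),(sc,(351.8,236.3),(354.3,231.3),2),(sd,(305.2,268.2),(303.5,264),2)]
s,p,M=tool(); print(p)
print("ear per cam",[at_z(c,*e,.093).round(4).tolist() for c,e,_,_ in ob])
for sub in ([0],[0,1],[1,2],[0,1,2]):
    g=[ob[i] for i in sub]
    fun=lambda q:np.concatenate([(proj(c,np.r_[q[:2],q[2] if len(q)>2 else .1085])-proj(c,H)-np.array(t)+np.array(e))*k for c,e,t,k in g])
    for q0 in ([.5185,.0842],[.5185,.0842,.107]):
        if len(sub)==1 and len(q0)==3: continue
        f=least_squares(fun,q0,x_scale=.01); d=f.x[:2]-H[:2]; print(sub,f.x.round(4),"tip-ear tool",(M.T@np.r_[d,0]*1000).round(2),"cost",round(f.cost,2))
```

```text
[0.51971244 0.08500472 0.14963022]
ear per cam [[0.5179, 0.0857, 0.093], [0.5204, 0.0837, 0.093], [0.517, 0.0867, 0.093]]
[0] [0.5207 0.0862] tip-ear tool [-0.07  2.96  0.  ] cost 0.0
[0, 1] [0.5196 0.0875] tip-ear tool [1.58 3.14 0.  ] cost 1.97
[0, 1] [0.5201 0.0876 0.1113] tip-ear tool [1.31 3.47 0.  ] cost 0.25
[1, 2] [0.5192 0.0883] tip-ear tool [2.41 3.36 0.  ] cost 0.47
[1, 2] [0.5193 0.0884 0.1096] tip-ear tool [2.48 3.54 0.  ] cost 0.02
[0, 1, 2] [0.5197 0.0876] tip-ear tool [1.57 3.25 0.  ] cost 2.0
[0, 1, 2] [0.5197 0.0879 0.11  ] tip-ear tool [1.84 3.42 0.  ] cost 1.11
```

>>> {"method": "move_arm", "body": {
  "commands": [
    {"jaw":1,"travel":[-0.0017,-0.0048,0.0],"roll":0},
    {"jaw":1,"travel":[-0.0017,-0.0048,0.0],"roll":0},
    {"jaw":1,"travel":[-0.0017,-0.0048,0.0],"roll":0},
    {"jaw":1,"travel":[-0.0017,-0.0048,0.0],"roll":0},
    {"jaw":1,"travel":[-0.0017,-0.0048,0.0],"roll":0}
  ]
}}

```text
clock: 16.22
ee_pos: [0.5174, 0.0823, 0.1484]
tool_rot: [-0.0, 0.387, 0.922, -0.0]
force: [-0.0, 0.4, -0.2]
grip_width: 0.0124
finger_force: 59.4
```

Run:
```python
from h import *
s,p,M=tool(); print(p,s["force"],s["clock"])
w=snap("wrist","w10")
g=w["p"][235:285,285:335].astype(int).sum(2)
# ascii view of the ear hole / tip region
for r in range(0,50,2): print(235+r,"".join(" .:-=+*#%@"[min(9,int(x)//60)] for x in g[r]))
```

```text
[0.51742798 0.08226262 0.14844481] [-0.01400112  0.39433967 -0.23821986] 16.2167
235 %%%%%%%%%%%%%%%%%%%%%%%%%#*+=====+#%%%%%%%%%%%%%%%
237 %@@%%%%%%##***************++=====++***************
239 %@%@@@%%#=:....:......::............:.:.:.:....:.:
241 @@%@%%%%*=:......................................:
243 %%%%%%%%*=:...............................::.....:
245 %%%%%%%%*=:....................:.................:
247 @%%%%%%%*=:......................................:
249 %%%%%%%%#+::....:...................:............:
251 %%@%%%%%#+:......................................:
253 %%%%%%%%#+::.......................:.......:.....:
255 %%%%%%%%#+:.........::::............::::..:.....::
257 %%%%%%%%#+:........:---::::.:.:..:::----:......:.:
259 %%%%%%%%#+:.:......:-==------::-----====-:..:...::
261 %%%%%%%%#+::.......:-=++====--=====++*+-:....::.::
263 %%%%%%%%#+::.........:=++++===++++**+=-:..:.::...:
265 %%%%%%%%#+-..........::--=---==+++=--.....:.:..:::
267 %%%%%%%%#+-:..:....:::------------::....:...:...:-
269 %%%%%%%%#+-::.....::---------------:::...:.:..:.:-
271 %%%%%%%%#+-::.....::---------------:::..........:-
273 @%%%%%%%#+-:....:::-----------------::......:...:-
275 %@%%@%%%#+-::..::::--============----::..:::.::.:-
277 %%%%%%%%%+-::::--==++******#******++==-::::..:..:-
279 %%%%%%%%%*-:-==+**####%###%##########**+=--::.:::-
281 %%%%%%%%%*==+*###########################*+=-::.:-
283 %%%%%%%%#***##########****+**+**###########*+=-::=
```

Run:
```python
from h import *
w=load("w10"); s,p,M=tool()
E=at_z(w,314.8,256.3,.093)
for tz in(.1065,.1085):
  for r in (258,260):
    T=at_z(w,313.5,r,tz); print(tz,r,E.round(4),T.round(4),(M.T@(T-E)*1000).round(2))
print(p)
```

```text
0.1065 258 [0.5174 0.0858 0.093 ] [0.5138 0.0884 0.1065] [  4.36  -0.81 -13.5 ]
0.1065 260 [0.5174 0.0858 0.093 ] [0.5146 0.0875 0.1065] [  3.2  -0.8 -13.5]
0.1085 258 [0.5174 0.0858 0.093 ] [0.5132 0.0889 0.1085] [  5.16  -0.82 -15.5 ]
0.1085 260 [0.5174 0.0858 0.093 ] [0.514  0.0881 0.1085] [  4.01  -0.81 -15.5 ]
[0.51744463 0.0822701  0.14843034]
```

Run:
```python
from h import *
w=load("w10"); s,p,M=tool()
E=at_z(w,314.8,265.8,.087)+.006*M[:,0]; print("ear",E)
for r in(265,267): T=at_z(w,312.5,r,.1072); print(T,(M.T@(T-E)*1000).round(2))
T=p-[0,0,.0412]; print("TCP axis",(M.T@(T-E)*1000).round(2))
```

```text
ear [0.51919875 0.08410822 0.0869999 ]
[0.51605652 0.08530438 0.1072    ] [  3.05  -1.41 -20.2 ]
[0.51687657 0.08447009 0.1072    ] [  1.88  -1.41 -20.2 ]
TCP axis [ -0.09  -2.54 -20.23]
```

>>> {"method": "move_arm", "body": {
  "commands": [
    {"jaw":1,"travel":[-0.0018,0.0023,0.0],"roll":0},
    {"jaw":1,"travel":[-0.0018,0.0023,0.008],"roll":0},
    {"jaw":1,"travel":[-0.0018,0.0023,0.016],"roll":0},
    {"jaw":1,"travel":[-0.0018,0.0023,0.024],"roll":0},
    {"jaw":1,"travel":[-0.0018,0.0023,0.03],"roll":0},
    {"jaw":1,"travel":[-0.0018,0.0023,0.03],"roll":0},
    {"jaw":1,"travel":[-0.0018,0.0023,0.03],"roll":0}
  ]
}}

```text
clock: 16.85
ee_pos: [0.5188, 0.0824, 0.13]
tool_rot: [-0.0, 0.387, 0.922, -0.0]
force: [-0.1, 0.3, -0.9]
grip_width: 0.0118
finger_force: 59.4
```

Run:
```python
from h import *
s,p,M=tool(); print(p,s["force"],s["ft_torque"],s["clock"])
w=snap("wrist","w11")
g=w["p"][245:295,285:335].astype(int).sum(2)
for r in range(0,50,2): print(245+r,"".join(" .:-=+*#%@"[min(9,int(x)//60)] for x in g[r]))
```

```text
[0.51875108 0.08241029 0.12995116] [-0.08536486  0.26521281 -0.90244435] [0.00908112 0.00675083 0.02840365] 16.85
245 %%%%%%%%%%%%%%%%%%%%%%%#+=======+#%%%%%%%%%%%%%%%%
247 %%%%%#*++++++++++++++++====-=======+++++++++++++++
249 %%%%#*-::.........................:...........::.:
251 %@%%#+-:..................................:......:
253 %@%%#=:...........:........:....:.....:..:...:..::
255 @%%%#=-:.......:...:......:.:.....::...:.....:...:
257 %%%%#+::..........:.....:...:...::.::..:.:::...:.:
259 %%%%#+-..............:............:....:.:..::::.:
261 %%%%#+-:..:......:...:..........::......:.:::.:.::
263 %%%%#+-:.................:::::::.:...:.:...::.::::
265 %%%%#+-:...........::::::-----::::.:::::........::
267 %%%%#+-::.......:::---------------::--:::.::...:.:
269 %%%%#+-::..::...:-------------------===::....:.:::
271 %%%%%*=:::......:-==---------------==+=:::::.:.:.:
273 %%%%%#=:.:.......:-----------------===-.....:...::
275 %%%%%*=:.::.:..::::--============----:::.:.....:::
277 %%%%%*=::..::::--==+******###*****++==--::::.:.:::
279 %%%%%*=:..::--=+**####%###############*+=-:::.::.:
281 %%%%%*=:::-=+*###########################*+=-:::::
283 %%%%%*=:-=+*##########******++**###########*+=-::-
285 %%%%%#=-=*########**+=--:-:::::-=++**########*=-::
287 %%%%%*++*#######*+=-:::::::::::::::--=*#######*+--
289 ++++==-======++=--::::::::::::::::::::-+*+======--
291 --------:::::---::::::::::::::::::::::::-::..::---
293 --------::...::::::::::::::::::::::::::::....::---
```

>>> {"method": "move_arm", "body": {
  "commands": [
    {"jaw":1,"travel":[0,0.001,0.006],"roll":0},
    {"jaw":1,"travel":[0,0.001,0.012],"roll":0},
    {"jaw":1,"travel":[0,0.001,0.018],"roll":0},
    {"jaw":1,"travel":[0,0.001,0.024],"roll":0},
    {"jaw":1,"travel":[0,0.001,0.024],"roll":0}
  ]
}}

```text
clock: 17.32
ee_pos: [0.5192, 0.0827, 0.1152]
tool_rot: [-0.0, 0.387, 0.922, -0.0]
force: [0.4, -0.1, 0.1]
grip_width: 0.0124
finger_force: 59.4
```

Run:
```python
from h import *
s,p,M=tool(); print(p,s["force"],s["ft_torque"],s["clock"])
```

```text
[0.51921184 0.08271285 0.1151542 ] [ 0.42352014 -0.13374238  0.07378484] [-0.12257335 -0.0896826  -0.05907911] 17.3167
```

>>> {"method": "move_arm", "body": {
  "commands": [
    {"jaw":1,"travel":[0,0,0.006],"roll":0},
    {"jaw":1,"travel":[0,0,0.012],"roll":0},
    {"jaw":1,"travel":[0,0,0.017],"roll":0},
    {"jaw":1,"travel":[0,0,0.021],"roll":0},
    {"jaw":1,"travel":[0,0,0.021],"roll":0},
    {"jaw":1,"travel":[0,0,0.021],"roll":0}
  ]
}}

```text
clock: 17.82
ee_pos: [0.5195, 0.0828, 0.1033]
tool_rot: [-0.0, 0.387, 0.922, -0.0]
force: [0.4, 0.1, -1.3]
grip_width: 0.0118
finger_force: 59.4
```

Run:
```python
from h import *
s,p,M=tool(); print(p,s["force"],s["ft_torque"],s["clock"])
```

```text
[0.5195055  0.08280285 0.10329261] [ 0.4189603   0.11801564 -1.32895303] [-0.02939665  0.01752736 -0.000397  ] 17.8167
```

>>> {"method": "move_arm", "body": {
  "commands": [
    {"jaw":1,"travel":[0,0,0.002],"roll":0},
    {"jaw":1,"travel":[0,0,0.002],"roll":0},
    {"jaw":0,"travel":[0,0,0.002],"roll":0},
    {"jaw":0,"travel":[0,0,0.002],"roll":0},
    {"jaw":0,"travel":[0,0,0.002],"roll":0},
    {"jaw":0,"travel":[0,0,0.002],"roll":0},
    {"jaw":0,"travel":[0,0,0.002],"roll":0},
    {"jaw":0,"travel":[0,0,0.002],"roll":0},
    {"jaw":0,"travel":[0,0,-0.06],"roll":0},
    {"jaw":0,"travel":[0,0,-0.12],"roll":0},
    {"jaw":0,"travel":[0,0,-0.18],"roll":0},
    {"jaw":0,"travel":[0,0,-0.25],"roll":0},
    {"jaw":0,"travel":[0,0,-0.25],"roll":0},
    {"jaw":0,"travel":[0,0,-0.25],"roll":0}
  ]
}}

```text
clock: 18.98
ee_pos: [0.5219, 0.083, 0.2566]
tool_rot: [0.003, 0.387, 0.922, 0.001]
force: [-0.2, 0.4, -0.0]
grip_width: 0.0852
finger_force: 0.0
```

Run:
```python
from h import *
from scipy.optimize import least_squares
s,p,M=tool(); print(p,s["force"],s["grip_width"],s["clock"])
a=np.linspace(0,2*np.pi,40)
def model(c,X,Y,z):
    P=np.vstack([np.stack([X+.007*np.cos(a),Y+.007*np.sin(a),a*0+h],1) for h in (z+.003,z+.035)])
    h=cv2.convexHull(proj(c,P).astype(np.float32))[:,0]; return h
def red(c,uv,r):
    m=mask(c,(0,140,60),(6,255,255))|mask(c,(172,140,60),(180,255,255)); u,v=np.array(uv).astype(int)
    n,L,st,ce=cv2.connectedComponentsWithStats(m[v-r:v+r,u-r:u+r]); i=1+np.argmax(st[1:,4]); return ce[i]+[u-r,v-r],st[i]+np.array([u-r,v-r,0,0,0])
obs=[]
for n in("wrist","scene","side"):
    c=snap(n,"f_"+n); q=proj(c,[.5185,.0842,.112]); ce,st=red(c,q,30 if n=="wrist" else 15); h=model(c,.5185,.0842,.093); print(n,"red",ce.round(1),st,"model bbox",h.min(0).round(1),(np.ptp(h,axis=0)).round(1)); obs.append((c,ce))
def cen(h): m=cv2.moments(h.astype(np.float32)); return np.array([m["m10"]/m["m00"],m["m01"]/m["m00"]])
for sub in ([0,1],[0,2],[0,1,2]):
    f=least_squares(lambda q:np.concatenate([cen(model(obs[i][0],*q))-obs[i][1] for i in sub]),[.5185,.0842,.093],x_scale=.01,diff_step=1e-4); print(sub,f.x.round(4),round(f.cost,2))
```

```text
[0.52188524 0.08296783 0.25663673] [-0.15867186  0.40155297 -0.00148502] 0.08518264359720484 18.9833
wrist red [308.8 215.2] [299 202  20  26 381] model bbox [298.7 200.6] [18.4 27.4]
scene red [352.9 230. ] [349 224  10  13  85] model bbox [348.3 222.2] [ 7.8 15.3]
side red [304.2 259.4] [300 253   9  15  90] model bbox [301.  252.3] [ 7.7 16.5]
[0, 1] [0.5193 0.0845 0.0938] 0.1
[0, 2] [0.5187 0.085  0.097 ] 0.05
[0, 1, 2] [0.5193 0.0845 0.0947] 0.34
```

Run:
```python
from h import *
c,sc,s0=load("f_wrist"),load("f_scene"),load("sc0")
v,u=np.mgrid[217:226,304:314]; P=deproj(c,u.ravel(),v.ravel()); print("pin top z",np.percentile(P[:,2],[10,50,90]))
y,x=np.mgrid[195:300,250:390]; P=deproj(c,x.ravel(),y.ravel()); d=np.hypot(P[:,0]-.555,P[:,1]-.047); 
for lo,hi in((.036,.044),(.026,.031)): k=(d>lo)&(d<hi); print(lo,"z",np.percentile(P[k,2],[5,25,50,75,95]).round(4))
top=P[(d<.02)][:,2]; print("wing top",np.percentile(top,[50,90]))
D=cv2.absdiff(sc["p"],s0["p"]).max(2)>50; n,L,st,ce=cv2.connectedComponentsWithStats(D.astype(np.uint8))
for i in range(1,n):
    if st[i,4]>12: print(ce[i].round(),st[i,2:])
```

```text
pin top z [0.12715255 0.12825741 0.12935974]
0.036 z [0.0841 0.0848 0.0853 0.0859 0.0928]
0.026 z [0.0921 0.0928 0.0933 0.0937 0.0944]
wing top [0.12687179 0.15667868]
[219.  25.] [ 18  51 457]
[292.   2.] [23  8 67]
[361.  79.] [  123   192 11490]
[306.  67.] [  40   66 1918]
[278.  59.] [17 11 42]
[17. 96.] [ 31  32 459]
[424. 223.] [  59   43 1219]
[339. 252.] [  44   60 1249]
[180. 267.] [ 12  16 101]
```

```bash
python3 -c "
from workcell import manip
print(manip.hand_in())"
```

```text
the job is handed in; nothing more can be done
None
```

The yellow pot is locked in the grey shaker with the pin fully down through ear and deck, the bystanders look unmoved, and the job is handed in at about 19 s; no verdict was returned.

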